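Prime the hand grease pump until its pressure pin pops out

TASK

Prime the hand grease pump that stands on the bench, working with the fingertips alone: push its vent lever a quarter turn round to its shut stop, then pump the black palm plunger with full strokes, pressing it right down and letting its spring bring it right back up each time, until the bright metal indicator pin on the dark block at the other end has popped fully out. Leave the vent shut and the plunger up; do not touch the pin itself, do not lift, shift or tip the pump, and leave the other things on the bench where they lie.

Things in the scene. Friction and masses are not known exactly. Their poses are not given: they have to be found in the camera images.
- grease_pump: Grease pump, 5 kg, standing on rubber feet: grey base plate 160 (x) x 280 (y), 14 mm high, front = -x; origin on the bench under its centre, z up. In its frame (mm): pump casting 70 x 62 at (12, 92), 66 high, carries the plunger; amber reservoir at (38, 22), radius 30, 103 high, its ribbed black cap is fixed; brass vent valve at (-16, -16); dark indicator block 66 x 58 at (41, -104), 76 high, carries the pin.
- plunger (a joint): Plunger stroke, m: 0 = up at rest, 0.022 = down at its stop; a spring returns it in 0.3 s. Takes about 4 N at first, 12 N at the bottom. With the vent shut a full stroke (19 mm or more, then fully up) raises the pressure one step, a shallow one half a step or none; with the vent open strokes do nothing.
- plunger_top (a point): Centre of the top of the plunger's black mushroom knob, 45 mm in diameter; 128 mm above the bench when up, the highest point of the unit. Press straight down here.
- vent_lever (a joint): Vent lever angle, rad: 0 = open (lever points to the unit's front, -x, in line with the spout), 1.571 = shut, at its stop (lever points to the unit's -y, across the spout). Grows anticlockwise seen from above. Starts open at 0 to 0.3; takes about 1.5 N at the tip, stays where it is left.
- vent_tip (a point): Point on the lever's centre line in the black sleeve at its free end, 70 mm from the axis, 65 mm above the bench. The sleeve is 15 mm thick, 43 mm long and ends 10 mm beyond this point. Nothing under the lever's sweep or in front of it is higher than 45 mm.
- vent_axis (a point): The vertical axis of the vent lever, at the lever's height, 65 mm above the bench.
- pin (a joint): How far the indicator pin is out, m: 0 = in (only 3 mm shows above its dark collar). Late in the pumping it lifts to about 0.009 (partly out, not enough) and one or two strokes later pops to 0.028 = fully out, a dark band on it then showing above the collar. The pressure at the start is unknown: 4 to 8 full strokes are needed; a few more do no harm. It stays out.
- pin_top (a point): Top of the indicator pin, 14 mm in diameter; 89 mm above the bench when in, 117 mm when fully out.
- pin_head: The indicator pin itself, upright, origin at the centre of its top; it must not be touched.
- brown_tape: Bystander: a full roll of brown packing tape lying flat, 113 mm across, 48 mm high. Origin at the centre of its underside. Leave it alone.
- black_marker: Bystander: a black felt marker lying down, about 140 mm long, 18 mm thick. Origin at the centre of its underside. Leave it alone.
- small_carton: Bystander: a small brown cardboard carton, 134 x 75 mm, 45 mm high. Origin at the centre of its underside. Leave it alone.
- ring_of_tape: Bystander: a ring of masking tape lying flat, 98 mm across, 25 mm high. Origin at the centre of its underside. Leave it alone.
- wrench: Bystander: an open-ended steel wrench lying flat, 160 mm long. Origin at the centre of its underside. Leave it alone.

How it is judged (in metres and radians):
On the way, in this order (a step that is already met when the one before it is completed fails the run):
1. the vent lever is pushed shut (value of joint vent_lever above 1.42 rad), for 0.2 s.
2. the plunger is pressed fully down (value of joint plunger above 0.018 m).
3. the plunger has come back up (value of joint plunger below 0.004 m), for 0.1 s.
4. pumping has made the pin pop fully out (value of joint pin above 0.025 m), for 0.2 s.
At the end, for the whole second after the job is handed in: The pin stands out at least 25 of its 28 mm, the vent lever is within 0.15 rad of its shut stop, the plunger is back up to within 4 mm, and the bystanders are at rest (value of joint pin above 0.025 m and value of joint vent_lever above 1.42 rad and value of joint plunger below 0.004 m and linear speed of each of brown_tape, black_marker, small_carton, ring_of_tape, wrench below 0.02 m/s); the robot touches nothing.
It fails at once if the indicator pin is touched (contact force between any of the fingers, the arm and pin_head above 0.5 N).
It fails at once if the pump is lifted, shifted by more than 2 cm or tipped (distance of grease_pump from where it was at the start of the episode above 0.02 m or angle between grease_pump's own z axis and vertical above 0.1 rad).
It fails at once if one of the bystanders is lifted or shifted by more than 3 cm (distance of any of brown_tape, black_marker, small_carton, ring_of_tape, wrench from where it was at the start of the episode above 0.03 m).
It also fails if it takes over 54 s, if anything falls off the work surface, if the arm or the gripper's body presses on something with over 40 N, if the wrist force passes 120 N, or if a joint passes its speed limit or range.

ROBOT

A 6-joint arm with a two-finger parallel gripper is mounted at the origin on a cart in front of the work surface, level with it; the furniture and walls round the work are solid. World frame = base frame: x ahead of the robot, y to its left, z up, the work surface at z = 0. Lengths are in mm, angles in rad, forces in N, time in s.
With the tool pointing down it reaches from about 275 to 1000 mm from the base axis. Payload 8.4 kg.
Tool frame: the origin (TCP) lies at the very end of the fingers, on their centre line; the grasp point (between the pads) lies 19 mm behind it; z points along the fingers, y is the direction in which the jaws open and shut (so a half turn about z gives the same grasp; the last joint's range is limited). The gripper opens to 85 mm and grips with 20 to 120 N. Pads are 22 mm wide; open, the fingers measure 114 mm over their backs; the gripper's body (76 mm by 85 mm) begins 54 mm behind the grasp point. The pads swing forward as they close: fully open they stand 13 mm farther back than shut.
Start: joints at [-1.33, 0.353, 1.633, -0, 1.155, -0.002], TCP at [150.262, -606.671, 231.281] pointing down, gripper open.
Joint ranges: [-2.63, 2.63], [-0.92, 2.1], [0.06, 2.66], [-1.3, 4.44], [0, 2.69], [-3.02, 3.02]. Speed limits (rad/s): [2.22, 2.22, 2.79, 3.14, 3.14, 3.14].

INTERFACE

Orientations are given as [roll, pitch, yaw] about the fixed x, y, z axes, in that order (R = Rz(yaw) Ry(pitch) Rx(roll)).
In Python, from rig import r gives the robot as it stands.
- The arm moves only by the tool jog_arm, never from a script. Its argument "increments" is text: rows parted by semicolons, each of 7 numbers parted by spaces: the shift along the tool's x, y, z in cm, then the turn, a rotation vector about the tool's x, y, z in rad, then the opening, from -1 (shut) to 1 (fully open). A call has exactly 8 rows; each row shifts and turns the commanded pose from where the row before left it, along the tool's axes as they then stand; what a row does not reach is not made up. A row lasts 1/10 s, in which the tool goes at most 50 mm and 8.59 degrees, less where a joint would pass 70% of its speed; a pose out of reach is approached as far as the arm can. A call with a gripper value outside its range is refused whole. The fingers move at their own pace and stop on an object; "squeeze" is the grip in N (left out, the last holds). Time passes only in rows, so rows that do not move let the fingers close, or fill a call up. It gives the time, the measured TCP pose, the force and the opening at its end, in the units of the state.
- r.sense(): the state, without advancing time (a new reading comes with each control period).
- r.grab_frame(name): name is "scene" or "top" or "wrist"; returns the picture (400x640x3 uint8, red, green, blue); there is no depth.
- r.camera_info(name): a dict with "K" (3x3 intrinsics, pixels), "rvec" (rotation vector, rad) and "tvec" (3), from world to camera coordinates, as OpenCV has them. Camera axes: x right, y down, z forward; pixel columns grow to the right and rows downward; lengths in mm; the calibration is good to about 2 mm. A picture is of the moment at which its call begins: read the wrist's pose just before it. camera_info takes no time and is no camera call; for the wrist camera it gives the pose at the moment of the call.
- r.sign_off(): hands the job in, once; it reports no verdict.
The state is a dict: "clock": time; "qpos": joint angles; "qvel": joint speeds; "joint_efforts": joint torques, N m; "eef_pos": TCP position; "tcp_rot": TCP orientation; "contact_force": force on the tool from outside, world axes, zero at the start; "wrist_torque": the same for the moment, N m; "opening": opening from 0.0 (shut) to 1.0 (fully open).
Only numpy, scipy, OpenCV 4.12 (cv2) and the standard library are available. Lean on these libraries where they do the work, as an engineer would, in place of code of your own. Each camera call takes 0.05 s, during which the arm holds its last target.

## Working session

There is one attempt and no reset: what is moved stays moved. The work goes in short steps, Python scripts to look and compute and a tool call to move; the robot and the scene stay as the last step left them, time stands still between calls to the robot, and variables do not carry over. Pictures are saved under pics/ and viewed, and the job is handed in when it is done.

Besides the shell and the picture viewer there is one more tool, called after "Request:" as name(argument=value, ...), one argument or row to a line, values as JSON. jog_arm: Moves the arm, as the interface text tells. Its arguments: {"type":"object","properties":{"increments":{"type":"string"},"squeeze":{"type":"number"}},"required":["increments"]}

```bash
ls; mkdir -p pics; python3 - <<'E'
from rig import r
import cv2
print(r.sense())
for n in ("scene","top"):
    f=r.grab_frame(n); cv2.imwrite(f"pics/{n}0.png",f[:,:,::-1])
    print(n,r.camera_info(n))
E
```

```text
pics
{'clock': 0.0, 'qpos': array([-1.33040667e+00,  3.53639713e-01,  1.63416629e+00,  1.39045803e-05,
        1.15517581e+00, -2.39526664e-03]), 'qvel': array([-0.00273776,  0.00062259, -0.00079298,  0.00146967, -0.00097511,
       -0.00145334]), 'joint_efforts': array([-2.36401385e-03, -6.05256128e+01, -3.42070198e+01, -3.21781836e-04,
        9.33489151e-03,  1.69510008e-05]), 'eef_pos': array([ 150.14552342, -606.19583787,  230.55318229]), 'tcp_rot': array([-3.14020352e+00, -1.60403925e-05,  2.42779292e-01]), 'contact_force': array([-0.29030121, -0.28994711, -0.11099512]), 'wrist_torque': array([-0.01660247,  0.01758495, -0.04998683]), 'opening': 1.0003905268528293}
scene {'K': array([[380.31954665,   0.        , 317.51019872],
       [  0.        , 380.31954665, 201.12110664],
       [  0.        ,   0.        ,   1.        ]]), 'rvec': array([ 0.64216926, -2.69515906,  1.06629969]), 'tvec': array([560.64396003, 151.25934206, 876.48249132])}
top {'K': array([[416.52000935,   0.        , 321.01536428],
       [  0.        , 416.52000935, 202.32352691],
       [  0.        ,   0.        ,   1.        ]]), 'rvec': array([ 2.14407621, -2.1264847 ,  0.17024421]), 'tvec': array([ 130.74751807,  584.82782414, 1100.00221676])}
```

View pics/scene0.png

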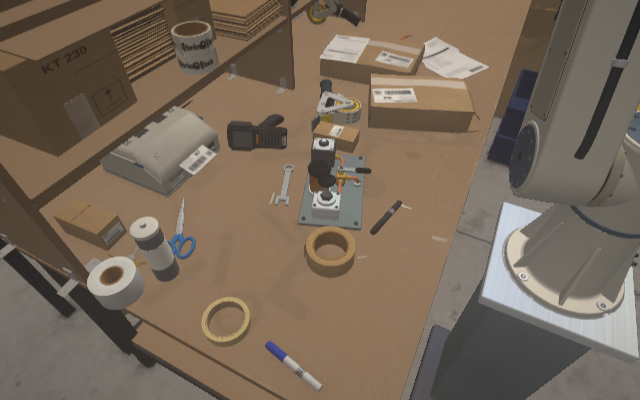

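View pics/top0.png

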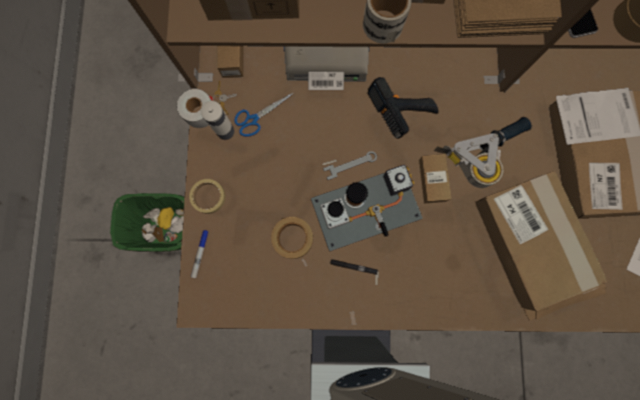

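```bash
python3 - <<'E'
import cv2
f=cv2.imread("pics/top0.png")[150:270,300:460]; cv2.imwrite("pics/top0c.png",cv2.resize(f,None,fx=5,fy=5,interpolation=cv2.INTER_CUBIC))
f=cv2.imread("pics/scene0.png")[125:240,285:415]; cv2.imwrite("pics/scene0c.png",cv2.resize(f,None,fx=5,fy=5,interpolation=cv2.INTER_CUBIC))
E
```

```text
(no output)
```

View pics/top0c.png

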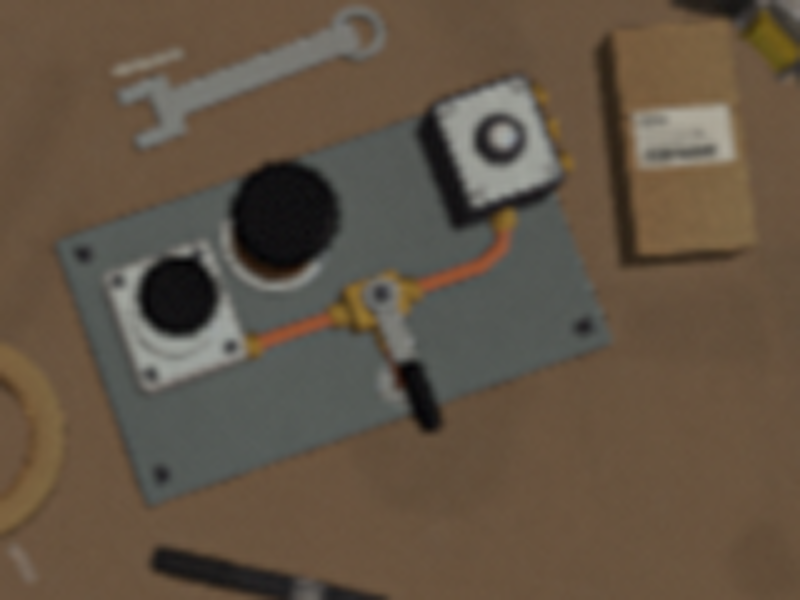

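View pics/scene0c.png

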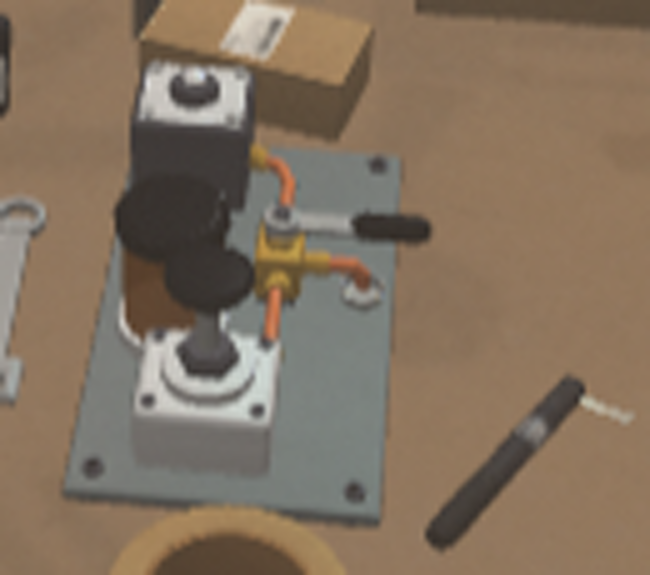

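```bash
cat > h.py <<'E'
import numpy as np,cv2
from rig import r
def ray(name,uv,z,ci=None):
    ci=ci or r.camera_info(name)
    R,_=cv2.Rodrigues(np.array(ci["rvec"])); t=np.array(ci["tvec"])
    C=-R.T@t; d=R.T@np.linalg.solve(ci["K"],[uv[0],uv[1],1.])
    return C+d*(z-C[2])/d[2]
E
python3 - <<'E'
from h import *
from scipy.optimize import least_squares
o=lambda u,v,ox,oy:((u+.5)/5-.5+ox,(v+.5)/5-.5+oy)
T=lambda u,v:o(u,v,300,150); S=lambda u,v:o(u,v,285,125)
# unit-frame points: corners front=-x; plunger (12,92)
P=[("top",T(178,296),(12,92,126)),("top",T(285,214),(38,22,103)),("top",T(502,138),(41,-104,89)),("top",T(381,293),(-16,-16,70)),
("top",T(60,243),(80,140,14)),("top",T(150,507),(-80,140,14)),("top",T(610,340),(-80,-140,14)),
("scene",S(193,80),(41,-104,89)),("scene",S(209,275),(12,92,126)),("scene",S(380,522),(-80,140,14)),("scene",S(64,495),(80,140,14)),("scene",S(401,157),(-80,-140,14))]
ci={n:r.camera_info(n) for n in("top","scene")}
def f(p):
    c,s=np.cos(p[2]),np.sin(p[2]);e=[]
    for n,uv,q in P:
        w=ray(n,uv,q[2],ci[n]); e+=[w[0]-(p[0]+c*q[0]-s*q[1]),w[1]-(p[1]+s*q[0]+c*q[1])]
    return e
s=least_squares(f,[500,0,0],loss='soft_l1',f_scale=3); print(s.x); print(np.round(np.reshape(f(s.x),(-1,2)),1))
p=s.x;c,sn=np.cos(p[2]),np.sin(p[2])
for n,q in dict(pl=(12,92),ax=(-16,-16),pin=(41,-104),shut=(-16,-86)).items(): print(n,p[0]+c*q[0]-sn*q[1],p[1]+sn*q[0]+c*q[1])
for nm,uv,z in(("end",T(431,428),65),("axis",T(381,293),70),("carton",T(620,265),0),("carton",T(610,30),45),("cartonTR",T(725,25),45),("end sc",S(430,230),65)): print(nm,ray("scene" if "sc" in nm else "top",uv,z))
E
```

```text
[5.73779721e+02 9.38631112e+00 3.49816129e-01]
[[ 0.9 -1.1]
 [-0.1 -1.1]
 [-1.  -1.5]
 [ 1.  -1.1]
 [-0.  -5.8]
 [ 1.5 -2.9]
 [ 1.3  1.3]
 [-1.5  3.2]
 [-0.1  1.3]
 [ 0.6  1.6]
 [-2.5  1.7]
 [-0.5  2. ]]
pl 553.5222426861412 99.92710067923676
ax 564.2323502619759 -11.128262071573475
pin 647.9399946724584 -74.26327824523287
shut 588.2231057459812 -76.88876428457873
end [493.08813215 -38.74252764  65.        ]
axis [565.22824523 -12.26404627  70.        ]
carton [ 593.11023234 -158.62523028    0.        ]
carton [ 719.59283938 -146.15680101   45.        ]
cartonTR [ 722.99689776 -210.89902332   45.        ]
end sc [491.28731782 -40.48556749  65.        ]
```

Request:
jog_arm(
  increments="0 0 0 0 0 -0.107 -1;3 -2.6 0 0 0 0 -1;3.3 -2.84 0 0 0 0 -1;3.3 -2.84 0 0 0 0 -1;3.3 -2.84 0 0 0 0 -1;3.3 -2.84 0 0 0 0 -1;3.3 -2.84 0 0 0 0 -1;3.3 -2.84 0 0 0 0 -1",
  squeeze=40,
)

```text
clock: 0.9
eef_pos: [297.5, -342.3, 231.1]
tcp_rot: [-3.141, 0.0, 0.349]
contact_force: [-0.1, -0.4, 0.4]
opening: 0.002
```

Request:
jog_arm(
  increments="3.7 -3.2 0 0 0 0 -1;3.7 -3.2 0 0 0 0 -1;3.7 -3.2 0 0 0 0 -1;3.7 -3.2 0 0 0 0 -1;3.7 -3.2 0 0 0 0 -1;3.7 -3.2 0 0 0 0 -1;3.7 -3.2 0 0 0 0 -1;3.7 -3.2 0 0 0 0 -1",
)

```text
clock: 1.7
eef_pos: [487.9, -0.0, 231.2]
tcp_rot: [3.141, 0.0, 0.35]
contact_force: [0.2, -0.4, -0.2]
opening: -0.003
```

```bash
cat >> h.py <<'E'
PU=np.array([573.8,9.4]);YW=0.35
def unit(p):
    d=np.array(p[:2])-PU;c,s=np.cos(YW),np.sin(YW); return np.array([c*d[0]+s*d[1],-s*d[0]+c*d[1]])
def state():
    s=r.sense(); print(round(s["clock"],2),"unit",unit(s["eef_pos"]).round(1),"z",s["eef_pos"][2].round(1),s["tcp_rot"].round(3),"F",s["contact_force"].round(1))
def snap(n,name,box=None,k=1):
    f=r.grab_frame(n)[:,:,::-1]
    if box: f=f[box[1]:box[3],box[0]:box[2]]
    cv2.imwrite("pics/"+name,cv2.resize(f,None,fx=k,fy=k,interpolation=cv2.INTER_CUBIC))
E
python3 -c "
from h import *
state(); snap('wrist','w1.png')"
```

```text
1.7 unit [-83.9  20.6] z 231.2 [3.141 0.    0.35 ] F [ 0.2 -0.4 -0.2]
```

View pics/w1.png

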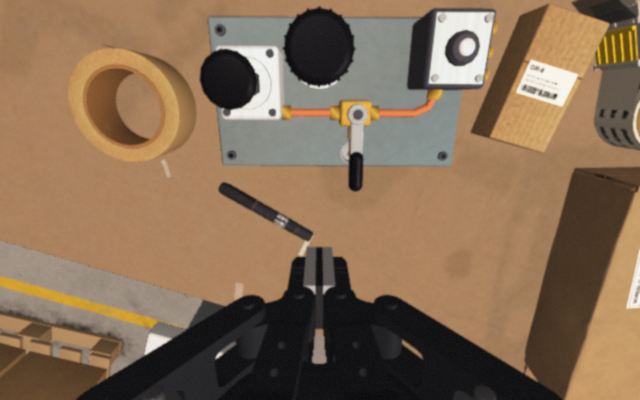

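Request:
jog_arm(
  increments="0.3 0 3 0 0 0 -1;0 0 4 0 0 0 -1;0 0 4 0 0 0 -1;0 0 3 0 0 0 -1;0 0 2 0 0 0 -1;0 0 1.5 0 0 0 -1;0 0 0.3 0 0 0 -1;0 0 0 0 0 0 -1",
)

```text
clock: 2.55
eef_pos: [490.0, -1.1, 53.0]
tcp_rot: [-3.141, 0.001, 0.35]
contact_force: [-0.4, -0.1, -0.7]
opening: -0.001
```

```bash
python3 -c "
from h import *
state(); snap('wrist','w2.png');snap('top','t2.png',(300,150,460,270),5)"
```

```text
2.55 unit [-82.4  18.9] z 53.0 [-3.141e+00  1.000e-03  3.500e-01] F [-0.4 -0.1 -0.7]
```

View pics/w2.png

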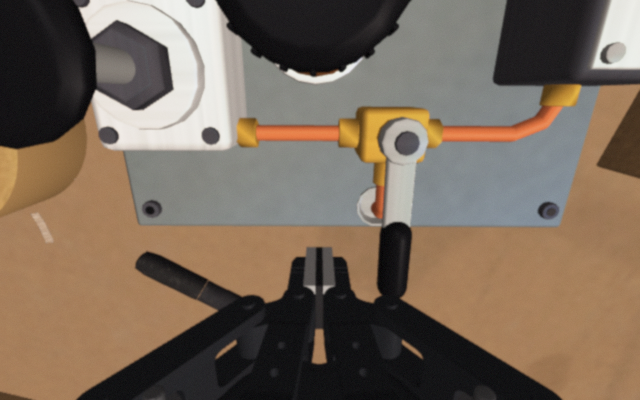

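View pics/t2.png

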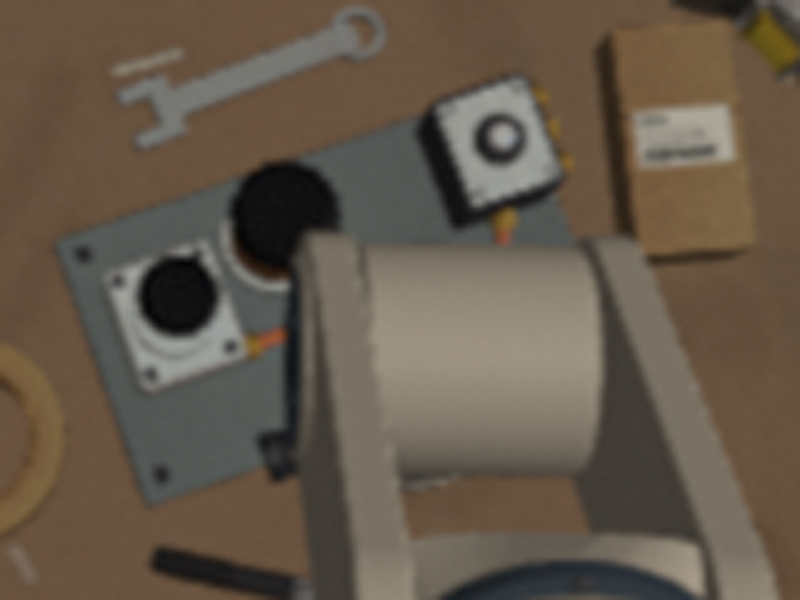

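Request:
jog_arm(
  increments="0.1 1.65 0 0 0 0 -1;-0.13 1 0 0 0 0 -1;-0.13 1 0 0 0 0 -1;0.17 1 0 0 0 0 -1;0.18 1 0 0 0 0 -1;0.46 0.9 0 0 0 0 -1;0.46 0.9 0 0 0 0 -1;0 0 0 0 0 0 -1",
)

```text
clock: 3.45
eef_pos: [527.6, -68.3, 53.3]
tcp_rot: [3.141, -0.001, 0.349]
contact_force: [0.3, -0.6, 0.2]
opening: -0.001
```

```bash
python3 -c "
from h import *
state(); snap('wrist','w3.png')"
```

```text
3.45 unit [-70.  -57.1] z 53.3 [ 3.141e+00 -1.000e-03  3.490e-01] F [ 0.3 -0.6  0.2]
```

View pics/w3.png

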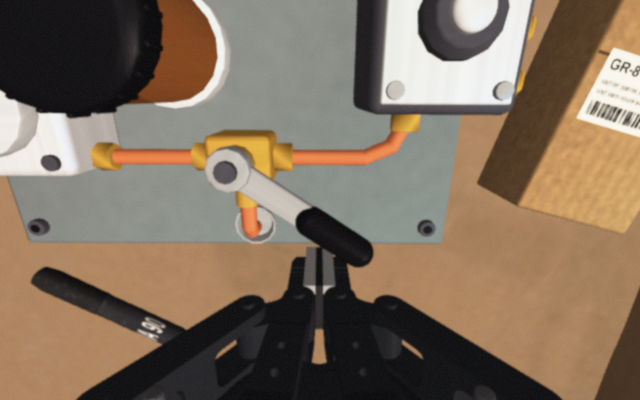

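Request:
jog_arm(
  increments="0.7 0.65 0 0 0 0 -1;0.7 0.6 0 0 0 0 -1;0.6 0.4 0 0 0 0 -1;0.6 0.3 0 0 0 0 -1;0.25 0.15 0 0 0 0 -1;0.15 0.1 0 0 0 0 -1;0 0 0 0 0 0 -1;0 0 0 0 0 0 -1",
)

```text
clock: 4.3
eef_pos: [562.2, -77.7, 53.4]
tcp_rot: [3.141, -0.001, 0.35]
contact_force: [-0.9, 0.1, -1.5]
opening: 0.003
```

```bash
python3 -c "
from h import *
state(); snap('wrist','w4.png')"
```

```text
4.3 unit [-40.8 -77.9] z 53.4 [ 3.141e+00 -1.000e-03  3.500e-01] F [-0.9  0.1 -1.5]
```

View pics/w4.png

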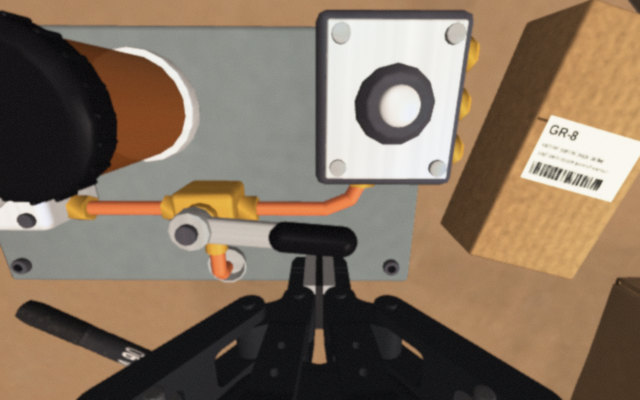

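Request:
jog_arm(
  increments="0.15 0 0 0 0 0 -1;0.15 0 0 0 0 0 -1;0.1 0 0 0 0 0 -1;0.1 0 0 0 0 0 -1;0 0 0 0 0 0 -1;0 0 0 0 0 0 -1;0 0 0 0 0 0 -1;0 0 0 0 0 0 -1",
)

```text
clock: 5.15
eef_pos: [566.8, -75.8, 53.3]
tcp_rot: [-3.142, -0.0, 0.35]
contact_force: [-0.3, -1.2, -0.7]
opening: 0.0
```

```bash
python3 -c "
from h import *
state(); snap('wrist','w5.png')"
```

```text
5.15 unit [-35.8 -77.6] z 53.3 [-3.142 -0.     0.35 ] F [-0.3 -1.2 -0.7]
```

View pics/w5.png

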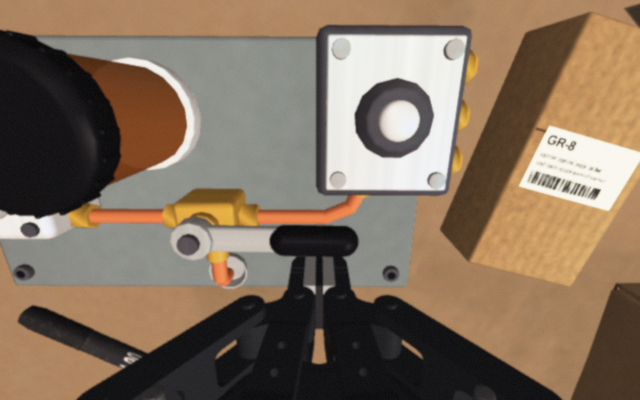

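Request:
jog_arm(
  increments="0.1 0 0 0 0 0 -1;0.1 0 0 0 0 0 -1;0 0 0 0 0 0 -1;0 0 0 0 0 0 -1;0 0 0 0 0 0 -1;0 0 0 0 0 0 -1;0 0 0 0 0 0 -1;0 0 0 0 0 0 -1",
)

```text
clock: 6.0
eef_pos: [567.8, -75.5, 53.2]
tcp_rot: [-3.141, 0.002, 0.35]
contact_force: [-4.4, -3.8, 2.5]
opening: -0.003
```

Request:
jog_arm(
  increments="-1 0 0 0 0 0 -1;-2 0 0 0 0 0 -1;-1 0 -2 0 0 0 -1;0 0 -4 0 0 0 -1;0 0 -4 0 0 0 -1;0 0 -2.7 0 0 0 -1;0.7 -3 0 0 0 0 -1;1 -3 0 0 0 0 -1",
)

```text
clock: 6.8
eef_pos: [526.6, -26.7, 181.5]
tcp_rot: [3.141, -0.003, 0.348]
contact_force: [0.0, -0.0, -1.5]
opening: -0.002
```

```bash
python3 -c "
from h import *
state(); snap('wrist','w6.png'); print(r.camera_info('wrist'))"
```

```text
6.8 unit [-56.7 -17.7] z 181.5 [ 3.141e+00 -3.000e-03  3.480e-01] F [ 0.  -0.  -1.5]
{'K': array([[301.08236861,   0.        , 318.8011625 ],
       [  0.        , 301.08236861, 200.10724818],
       [  0.        ,   0.        ,   1.        ]]), 'rvec': array([-2.34113631,  1.63981504,  0.27638631]), 'tvec': array([-200.50897822,  432.53944581,  492.49548268])}
```

View pics/w6.png

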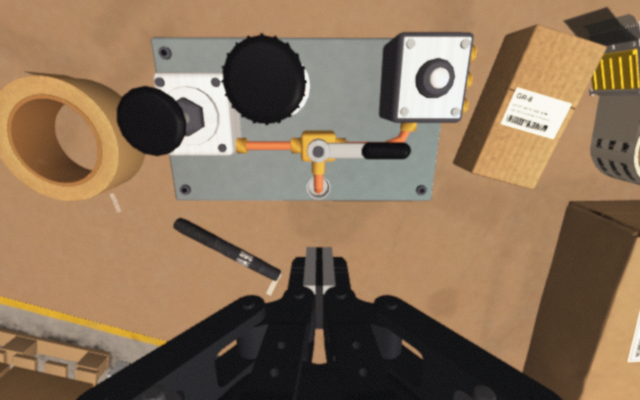

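```bash
python3 -c "
from h import *
w=ray('wrist',(151,120),126);print(w,unit(w))
w=ray('wrist',(438,76),89);print(w,unit(w))
state()"
```

```text
[553.56328009 101.73925728 126.        ] [12.65310638 93.6801055 ]
[646.23232219 -70.59255415  89.        ] [ 40.61167556 -99.97970707]
6.85 unit [-56.  -13.7] z 180.9 [-3.14e+00 -2.00e-03  3.49e-01] F [-0.2  2.4  0.1]
```

Request:
jog_arm(
  increments="1.5 -2.4 0 0 0 0 -1;1.5 -2.4 0 0 0 0 -1;1.5 -2.4 0 0 0 0 -1;1.5 -2.4 0 0 0 0 -1;0.8 -1.3 0 0 0 0 -1;0 0 1.5 0 0 0 -1;0 0 1.5 0 0 0 -1;0 0 0 0 0 0 -1",
)

```text
clock: 7.65
eef_pos: [551.4, 98.5, 148.5]
tcp_rot: [-3.141, 0.003, 0.35]
contact_force: [0.6, 0.6, -0.2]
opening: -0.002
```

```bash
python3 -c "
from h import *
state(); snap('wrist','w7.png'); snap('scene','s7.png',(240,80,440,230),4)"
```

```text
7.65 unit [ 9.5 91.4] z 148.5 [-3.141e+00  3.000e-03  3.500e-01] F [ 0.6  0.6 -0.2]
```

View pics/w7.png

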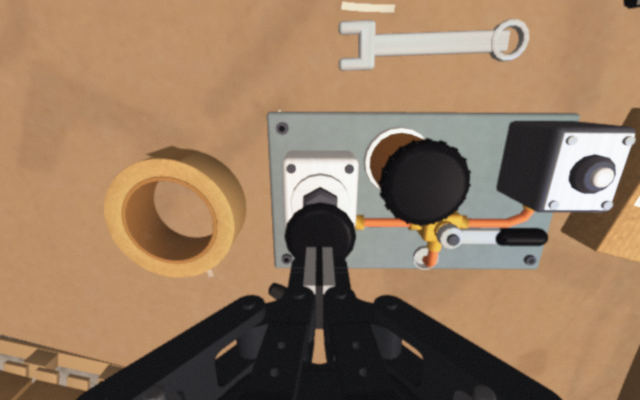

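View pics/s7.png

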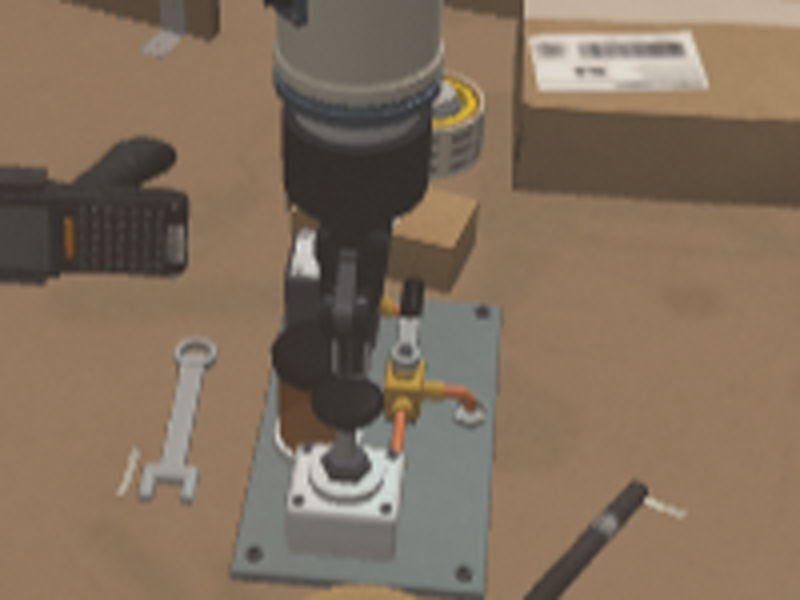

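Request:
jog_arm(
  increments="0.25 -0.1 1.5 0 0 0 -1;0 0 0.5 0 0 0 -1;0 0 0.8 0 0 0 -1;0 0 0.8 0 0 0 -1;0 0 0.5 0 0 0 -1;0 0 0.1 0 0 0 -1;0 0 0 0 0 0 -1;0 0 0 0 0 0 -1",
)

```text
clock: 8.55
eef_pos: [555.0, 100.7, 108.7]
tcp_rot: [3.142, -0.0, 0.35]
contact_force: [-2.8, -1.0, 8.8]
opening: -0.0
```

```bash
python3 -c "
from h import *
state(); snap('wrist','w8.png')"
```

```text
8.55 unit [13.6 92.2] z 108.7 [ 3.142 -0.     0.35 ] F [-2.8 -1.   8.8]
```

View pics/w8.png

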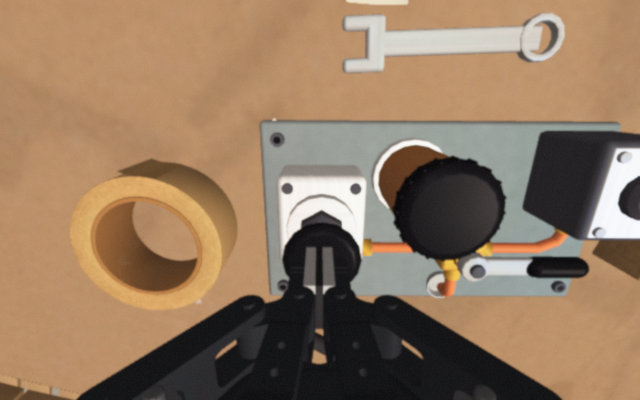

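Request:
jog_arm(
  increments="0 0 0.2 0 0 0 -1;0 0 0.2 0 0 0 -1;0 0 0 0 0 0 -1;0 0 0 0 0 0 -1;0 0 0 0 0 0 -1;0 0 0 0 0 0 -1;0 0 0 0 0 0 -1;0 0 0 0 0 0 -1",
)

```text
clock: 9.4
eef_pos: [555.0, 100.7, 105.9]
tcp_rot: [3.141, -0.0, 0.35]
contact_force: [-7.0, -1.9, 20.1]
opening: -0.003
```

Request:
jog_arm(
  increments="0 0 -1.4 0 0 0 -1;0 0 -1.4 0 0 0 -1;0 0 0 0 0 0 -1;0 0 0 0 0 0 -1;0 0 0 0 0 0 -1;0 0 0 0 0 0 -1;0 0 0 0 0 0 -1;0 0 0 0 0 0 -1",
)

```text
clock: 10.2
eef_pos: [554.8, 100.7, 131.9]
tcp_rot: [-3.141, 0.001, 0.35]
contact_force: [-0.2, 0.2, -0.4]
opening: -0.0
```

```bash
python3 -c "
from h import *
state(); snap('wrist','w9.png')"
```

```text
10.2 unit [13.4 92.3] z 131.9 [-3.141e+00  1.000e-03  3.500e-01] F [-0.2  0.2 -0.4]
```

View pics/w9.png

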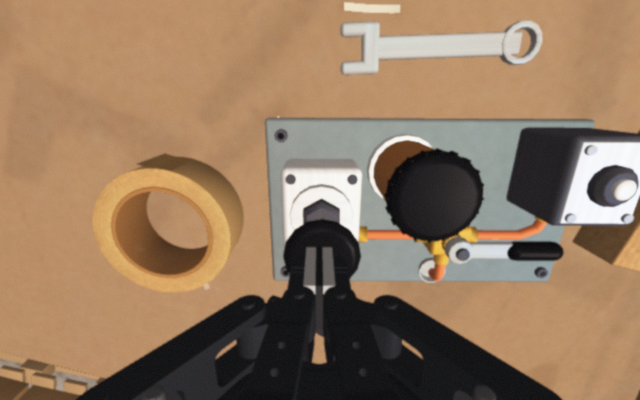

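Request:
jog_arm(
  increments="0 0 1.4 0 0 0 -1;0 0 1.4 0 0 0 -1;0 0 0 0 0 0 -1;0 0 0 0 0 0 -1;0 0 -1.4 0 0 0 -1;0 0 -1.4 0 0 0 -1;0 0 0 0 0 0 -1;0 0 0 0 0 0 -1",
)

```text
clock: 11.05
eef_pos: [554.8, 100.7, 132.3]
tcp_rot: [3.142, -0.0, 0.35]
contact_force: [0.6, -0.5, -0.5]
opening: -0.001
```

Request:
jog_arm(
  increments="0 0 0 0 0 0 -1;0 0 1.4 0 0 0 -1;0 0 1.4 0 0 0 -1;0 0 0 0 0 0 -1;0 0 0 0 0 0 -1;0 0 0 0 0 0 -1;0 0 0 0 0 0 -1;0 0 0 0 0 0 -1",
)

```text
clock: 11.85
eef_pos: [555.7, 100.9, 105.8]
tcp_rot: [3.141, -0.002, 0.35]
contact_force: [-6.8, -1.2, 26.0]
opening: 0.001
```

Request:
jog_arm(
  increments="0 0 -1.4 0 0 0 -1;0 0 -1.4 0 0 0 -1;0 0 0 0 0 0 -1;0 0 0 0 0 0 -1;0 0 0 0 0 0 -1;0 0 1.4 0 0 0 -1;0 0 1.4 0 0 0 -1;0 0 0 0 0 0 -1",
)

```text
clock: 12.65
eef_pos: [555.6, 100.9, 105.8]
tcp_rot: [3.141, -0.001, 0.35]
contact_force: [-6.5, -1.1, 25.5]
opening: -0.001
```

Request:
jog_arm(
  increments="0 0 -1.4 0 0 0 -1;0 0 -1.4 0 0 0 -1;0 0 0 0 0 0 -1;0 0 0 0 0 0 -1;0 0 0 0 0 0 -1;0 0 1.4 0 0 0 -1;0 0 1.4 0 0 0 -1;0 0 0 0 0 0 -1",
)

```text
clock: 13.45
eef_pos: [555.6, 100.9, 105.8]
tcp_rot: [3.141, -0.001, 0.35]
contact_force: [-6.8, -1.5, 25.5]
opening: 0.001
```

Request:
jog_arm(
  increments="0 0 -1.4 0 0 0 -1;0 0 -1.4 0 0 0 -1;0 0 0 0 0 0 -1;0 0 0 0 0 0 -1;0 0 0 0 0 0 -1;0 0 0 0 0 0 -1;0 0 0 0 0 0 -1;0 0 0 0 0 0 -1",
)

```text
clock: 14.25
eef_pos: [554.8, 100.7, 132.0]
tcp_rot: [-3.142, 0.0, 0.35]
contact_force: [0.3, -0.6, 0.9]
opening: 0.005
```

```bash
python3 -c "
from h import *
state(); snap('wrist','w10.png')"
```

```text
14.25 unit [13.4 92.3] z 132.0 [-3.142  0.     0.35 ] F [ 0.3 -0.6  0.9]
```

View pics/w10.png

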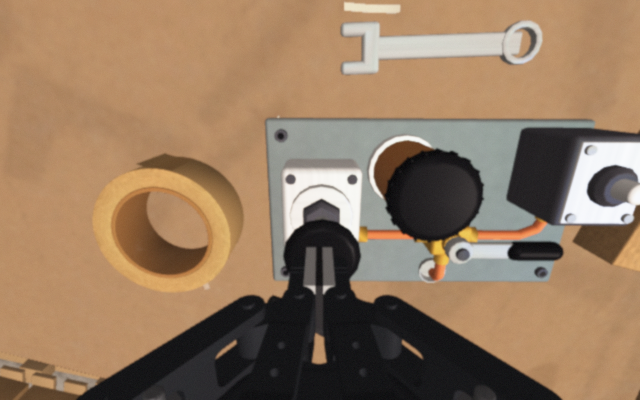

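The pin at (630,190) now sticks out a little: partly out. I'll give it two more strokes.

Request:
jog_arm(
  increments="0 0 1.4 0 0 0 -1;0 0 1.4 0 0 0 -1;0 0 0 0 0 0 -1;0 0 0 0 0 0 -1;0 0 -1.4 0 0 0 -1;0 0 -1.4 0 0 0 -1;0 0 0 0 0 0 -1;0 0 0 0 0 0 -1",
)

```text
clock: 15.1
eef_pos: [554.8, 100.7, 132.3]
tcp_rot: [3.142, -0.0, 0.35]
contact_force: [-0.4, -0.5, 0.5]
opening: -0.002
```

Request:
jog_arm(
  increments="0 0 0 0 0 0 -1;0 0 1.4 0 0 0 -1;0 0 1.4 0 0 0 -1;0 0 0 0 0 0 -1;0 0 -1.4 0 0 0 -1;0 0 -1.4 0 0 0 -1;0 0 0 0 0 0 -1;0 0 0 0 0 0 -1",
)

```text
clock: 15.9
eef_pos: [554.7, 100.7, 131.9]
tcp_rot: [-3.142, 0.0, 0.35]
contact_force: [-0.2, -0.6, 0.2]
opening: -0.005
```

```bash
python3 -c "
from h import *
state(); snap('wrist','w11.png');snap('scene','s11.png',(240,80,440,230),4)"
```

```text
15.9 unit [13.3 92.3] z 131.9 [-3.142  0.     0.35 ] F [-0.2 -0.6  0.2]
```

View pics/w11.png

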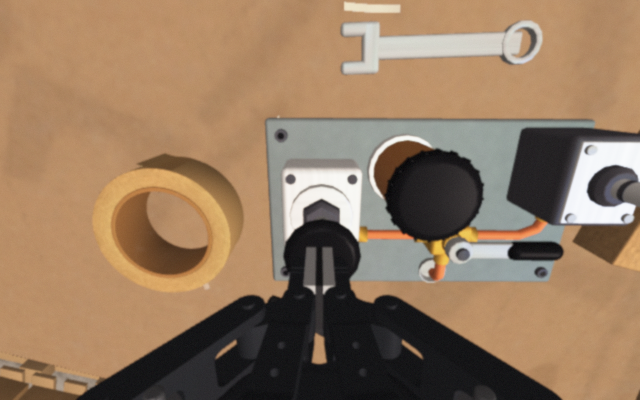

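Request:
jog_arm(
  increments="0 0 -2 0 0 0 -1;0 0 -3 0 0 0 -1;0 0 -3 0 0 0 -1;-3 0 -1 0 0 0 -1;-3 0 0 0 0 0 -1;-3 0 0 0 0 0 -1;-1 1 0 0 0 0 -1;0 0 0 0 0 0 -1",
)

```text
clock: 16.8
eef_pos: [463.5, 56.1, 221.9]
tcp_rot: [3.141, 0.001, 0.349]
contact_force: [-0.1, 0.0, -0.1]
opening: 0.003
```

```bash
python3 -c "
from h import *
state(); snap('wrist','w12.png');snap('scene','s12.png',(240,80,440,230),4);snap('top','t12.png')"
```

```text
16.8 unit [-87.6  81.7] z 221.9 [3.141e+00 1.000e-03 3.490e-01] F [-0.1  0.  -0.1]
```

View pics/w12.png

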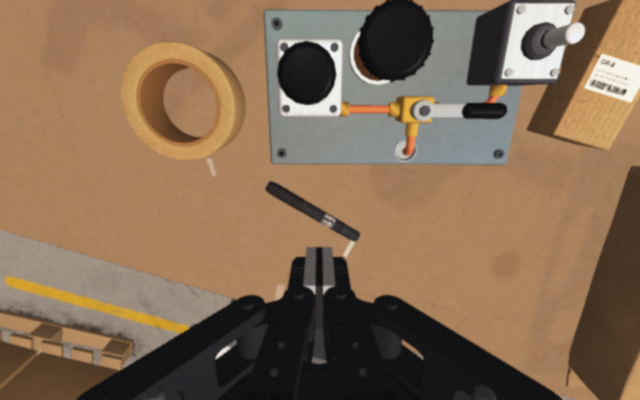

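View pics/s12.png

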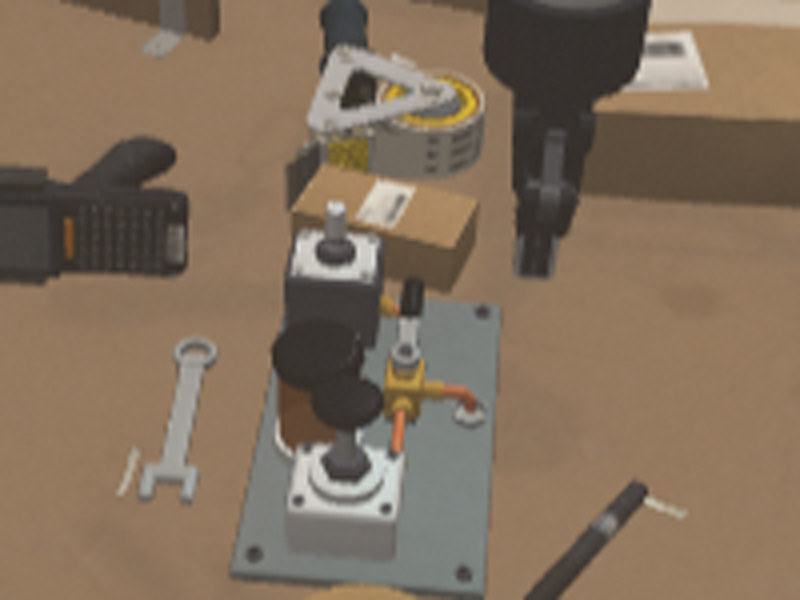

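View pics/t12.png

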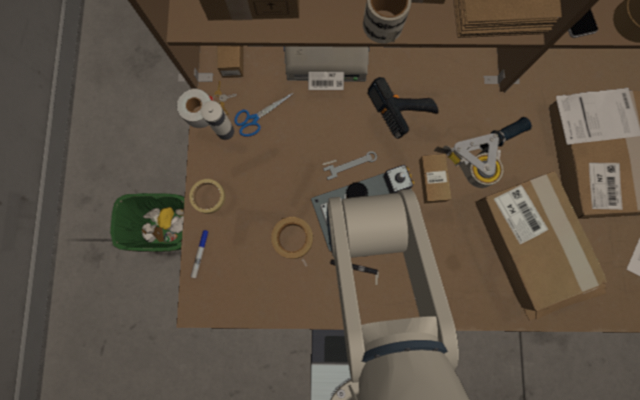

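```bash
python3 -c "
from h import *
for z in (98,108,117): print(z,unit(ray('wrist',(575,33),z)).round(1))
c=ray('wrist',(306,72),126);print('knob',unit(c))
a=unit(ray('wrist',(423,111),70));b=unit(ray('wrist',(505,111),65));print('lever',a,b)
"
```

```text
98 [  44.3 -120.2]
108 [  42.6 -112.7]
117 [  41.  -105.9]
knob [14.16148551 91.4681296 ]
lever [-15.96718134 -16.16449717] [-16.26444679 -96.45433838]
```

The pin top fits z = 117 mm (fully out), the lever lies along the unit's -y, and the plunger is up. I'm handing the job in.

```bash
python3 -c "
from h import *
state(); print(r.sign_off())"
```

```text
16.95 unit [-85.4  82.1] z 222.2 [-3.142e+00 -1.000e-03  3.490e-01] F [0.1 0.2 0.1]
the job is handed in; nothing more can be done
None
```

I primed the pump and handed the job in at about 17 s of the 54 s allowed; sign-off gave no verdict.

- **Vent:** I pushed the lever round with the closed fingertips until it met its stop, at about 6 N. In the last wrist picture the lever lies along the unit's -y, so it is shut.
- **Pumping:** I gave the plunger seven strokes, lifting clear of the knob after each so the spring could bring it back up. I read the bottom on four of them, and each was at the stop (TCP about 105.8 mm). The other three used the same commands but I did not read them at the bottom. The pin was partly out after five strokes and fully out after seven.
- **Last checks:** The measured pin top fits the 117 mm fully-out height to within about 2 mm, and its dark band was showing after the last stroke. The plunger knob looks fully up, the pump appears unmoved, and the bystanders look to be where they were. The arm is clear at z = 222 mm with near-zero force. None of these checks failed or disagreed.

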